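# Load the laser-marking nest and set its clamp screw

## Robot

A 7-joint arm with a two-finger parallel gripper is mounted at the origin on the work surface. World frame = base frame: x ahead of the robot, y to its left, z up, the work surface at z = 0. Lengths are in m, angles in rad, forces in N, time in s.
With the tool pointing down it reaches from about 0.425 to 0.925 m from the base axis. Payload 6.8 kg.
Tool frame: the origin (TCP) lies between the finger pads; the fingertips stand 11 mm ahead of it and the grasp point (between the pads) lies 8 mm behind it; z points along the fingers, y is the line along which they close (so a half turn about z gives the same grasp; the last joint's range is limited). The gripper opens to 85 mm and grips with 20 to 120 N. Pads are 22 mm wide; open, the fingers measure 114 mm over their backs; the gripper's body (76 mm by 85 mm) begins 54 mm behind the grasp point. The pads swing forward as they close: fully open they stand 13 mm farther back than shut.
Start: joints at [-1.447, 0.477, 0.022, 1.555, -0.011, 1.109, -0.083], TCP at [0.155, 0.657, 0.242] pointing down, gripper open.
Joint ranges: [-2.96, 2.96], [-0.34, 2.1], [-1.41, 1.46], [0.24, 2.44], [-1.37, 4.51], [0.17, 1.92], [-2.96, 2.96]. Speed limits (rad/s): [2.39, 2.39, 3.14, 3.14, 3.14, 3.14, 3.14].

## Interface

Orientations are given as a rotation vector (axis times angle).
In Python, from bench import r gives the robot as it stands.
- The arm moves only by the tool send_rows, never from a script. Its argument "deltas" is a list of rows, each an object of numbers: "dx", "dy", "dz": the shift along the world's x, y, z in mm; "rx", "ry", "rz": the turn, a rotation vector about the world's x, y, z in degrees. A call has 1 to 5 rows; each row is the pose to reach, as a shift and turn from the pose commanded when the call began; what a row does not reach only later rows make up. A row lasts 1/12 s, in which the tool goes at most 41.7 mm and 7.16 degrees, less where a joint would pass 70% of its speed; a pose out of reach is approached as far as the arm can. A call with a gripper value outside its range is refused whole. "jaw" is the finger opening in mm, from 0 to 85.4, set as the call begins (left out, the last holds). The fingers move at their own pace and stop on an object; "newtons" is the grip in N (left out, the last holds). Time passes only in rows, so rows that repeat a pose let the fingers close. It gives the time, the measured TCP pose, the force, the opening and the grip force at its end, in the units of the state.
- r.get_obs(): the state, without advancing time (a new reading comes with each control period).
- r.grab_frame(name): name is "scene" or "top" or "wrist"; returns a dict with "frame" (400x640x3 uint8, blue, green, red), "z_map" (400x640 float32, m along the optical axis (not along the pixel's ray), 0 where there is no reading), "vertical_fov" (degrees; the focal length in pixels is half the picture's height over the tangent of half this angle, whatever the lens; pixels are square), "cx", "cy" (the principal point, pixels), "distortion" ([k1, k2, p1, p2, k3] as OpenCV has them; the pictures are not rectified), "xyz" and "orientation" of the camera in the world. Camera axes: x right, y down, z forward; pixel columns grow to the right and rows downward; lengths in m; the calibration is good to about 2 mm. A picture is of the moment at which its call begins.
- r.hand_in(): hands the job in; it is judged then, once.
The state is a dict: "clock": time; "joints": joint angles; "qvel": joint speeds; "tau": joint torques, N m; "tcp_pos": TCP position; "orientation": TCP orientation; "contact_force": force on the tool from outside, world axes, zero at the start; "moment": the same for the moment, N m; "grip_width": finger opening in m; "gripper_force": force on a finger pad.
Only numpy, scipy, OpenCV 4.12 (cv2) and the standard library are available. Lean on these libraries where they do the work, as an engineer would, in place of code of your own. Each camera call takes 0.05 s, during which the arm holds its last target. There are 200 camera calls.

## Task

Stand the two blue-capped blanks upright in the two cells of the nest that have a green disc on the floor, one in each. Then turn the nest's clamp screw clockwise until it seats against its stop, back it off a quarter turn, and finish still gripping its wing there so the nest can be shifted for alignment. Leave everything else, including the black-capped canisters, where it stands.

Things in the scene. Friction and masses are not known exactly. Their poses are not given: they have to be found in the camera images.
- nest: fixed aluminium nest on the dark perforated plate (plate top 10 mm above the table). Origin under the centre of its divided trough, on the plate, z up. Trough 54 mm in x, 204 mm in y, walls 4 mm thick, 34 mm high: a row of four 46 mm square cells, centres at y = -75, -25, 25, 75 mm, floors 4 mm above the origin. A blue clamp block stands at its +y end
- pad_1: flat green disc, 32 mm across, on the floor of one empty cell; origin at the cell's centre, on its floor
- pad_2: flat green disc, 32 mm across, on the floor of the other empty cell; origin at the cell's centre, on its floor
- blank_a: loose aluminium canister with a blue cap, to be loaded, standing on the plate; 80 mm tall, 34 mm across, about 0.12 kg, origin at the centre of its underside, z up
- blank_b: another loose aluminium canister with a blue cap, to be loaded, standing on the plate; 80 mm tall, 34 mm across, about 0.12 kg, origin at the centre of its underside, z up
- clamp_screw (a joint): angle of the clamp screw about its upright axis, rad: 0 = seated on its hard stop, negative = backed off; grows when turned clockwise seen from above. Starts 0.7 to 1.4 rad short of the seat, turns with a steady friction of 0.06 N m, stays where it is left, does not rise or sink as it turns
- wing_grip (a point): point on the screw's axis, on its upright black wing, at a good height to grip: 72 mm above the plate. The wing is a bar 42 mm long, 12 mm thick, from 45 to 86 mm above the plate, one end orange; below it a disc 34 mm across. The point turns with the screw: z up, -x along the wing to the orange end, y across its thickness
- dial (a point): fixed point on the screw's axis (nest x = 0, y = 178 mm), on the white dial plate, 52 mm across, 36 mm above the plate; axes as the nest's. A red stop pin on it reaches 45 mm above the plate. Seated, the wing's orange end points along the nest's -x, beside the pin; a quarter turn back (anticlockwise) it points along the nest's -y, to a green mark
- marked_a: loose aluminium canister with black cap and dark band, already in a cell of the nest, to be left there; 80 mm tall, 34 mm across, about 0.12 kg, origin at the centre of its underside, z up
- marked_b: another black-capped canister already in a cell of the nest, to be left there; 80 mm tall, 34 mm across, about 0.12 kg, origin at the centre of its underside, z up
- hex_keys: hex keys in an orange holder, 24 x 60 x 22 mm with keys sticking out up to 65 mm along its x; origin at the holder's underside, a bystander
- wood_block: small wooden block, 30 x 50 x 40 mm, a bystander; origin under its centre
- steel_bar: flat steel bar, 18 x 130 x 10 mm, long along its y, a bystander; origin under its centre
- black_box: black box, 55 x 120 x 50 mm, a bystander; origin under its centre
- mouse: black computer mouse, 100 x 60 x 34 mm, a bystander; origin under its centre

How it is judged:
By the outcome, as a careful person would: the job done as asked, in the order asked, and still so for the second after the job is handed in, while the arm keeps its last pose, push and grip.
It also fails if it takes over 64 s, if anything falls off the work surface, if the arm or the gripper's body presses on something with over 40 N, if the wrist force passes 120 N, or if a joint passes its speed limit or range.

## Working session

There is one attempt and no reset: what is moved stays moved. The work goes in short steps, Python scripts to look and compute and a tool call to move; the robot and the scene stay as the last step left them, time stands still between calls to the robot, and variables do not carry over. Pictures are saved under pics/ and viewed, at most 10 in all, crops included, and the job is handed in when it is done.

Besides the shell and the picture viewer there is one more tool, called after "Call:" as name([rows], argument=value, ...), one row to a line, values as JSON. send_rows: Moves the arm, as the interface text tells. Its arguments: {"type":"object","properties":{"deltas":{"type":"array","items":{"type":"object","properties":{"dx":{"type":"number"},"dy":{"type":"number"},"dz":{"type":"number"},"rx":{"type":"number"},"ry":{"type":"number"},"rz":{"type":"number"}}}},"jaw":{"type":"number"},"newtons":{"type":"number"}},"required":["deltas"]}

```bash
mkdir -p pics; ls; cat > h.py <<'E'
import numpy as np, cv2
from scipy.spatial.transform import Rotation as R
from bench import r
def K(f):
    fl=200/np.tan(np.radians(f["vertical_fov"])/2)
    return np.array([[fl,0,f["cx"]],[0,fl,f["cy"]],[0,0,1.]])
def rot(f):
    o=np.array(f["orientation"],float)
    return R.from_rotvec(o).as_matrix()
def rays(f,uv):
    uv=np.asarray(uv,float).reshape(-1,1,2)
    n=cv2.undistortPoints(uv,K(f),np.array(f["distortion"],float)).reshape(-1,2)
    return np.c_[n,np.ones(len(n))]
def onplane(f,uv,z):
    d=rays(f,uv)@rot(f).T; o=np.array(f["xyz"])
    return o+d*((z-o[2])/d[:,2])[:,None]
def depthpt(f,uv):
    d=rays(f,uv); uv=np.asarray(uv).reshape(-1,2).astype(int)
    z=f["z_map"][uv[:,1],uv[:,0]]
    return np.array(f["xyz"])+(d*z[:,None])@rot(f).T
E
python3 - <<'E'
from h import *
import pickle
fs={n:r.grab_frame(n) for n in("scene","top","wrist")}
pickle.dump(fs,open('f0.pkl','wb'))
for n,f in fs.items(): print(n,f["xyz"],f["orientation"],f["vertical_fov"],f["distortion"])
cv2.imwrite('pics/a.png',fs['top']['frame']);cv2.imwrite('pics/b.png',fs['scene']['frame'])
o=r.get_obs();print({k:np.round(v,3) for k,v in o.items()})
E
```

```text
pics
scene [1.26707191 0.3965102  1.05343726] [-1.36154781 -2.28701708  0.81833371] 49.31738473342265 [0.03884557 0.         0.         0.         0.        ]
top [0.3204146  0.00747851 1.16305403] [-2.0973892   2.09113957 -0.2410191 ] 56.410073687734894 [-0.07099544  0.          0.          0.          0.        ]
wrist [0.09072699 0.67205628 0.37297362] [2.29410407 1.81319065 0.24013224] 64.657588684544 [-0.0581125  0.         0.         0.         0.       ]
{'clock': np.float64(0.15), 'joints': array([-1.447,  0.478,  0.022,  1.556, -0.011,  1.109, -0.083]), 'qvel': array([-0.   , -0.003,  0.001, -0.002,  0.001, -0.   , -0.002]), 'tau': array([ 3.0000e-03, -5.9693e+01,  1.6100e+00, -2.8149e+01,  1.3000e-02,
        7.0000e-03, -0.0000e+00]), 'tcp_pos': array([0.155, 0.657, 0.242]), 'orientation': array([-3.63e-01, -3.12e+00,  2.00e-03]), 'contact_force': array([-0.361,  0.797,  0.357]), 'moment': array([-0.024,  0.023,  0.031]), 'gripper_force': np.float64(0.0), 'grip_width': np.float64(0.085)}
```

View pics/a.png

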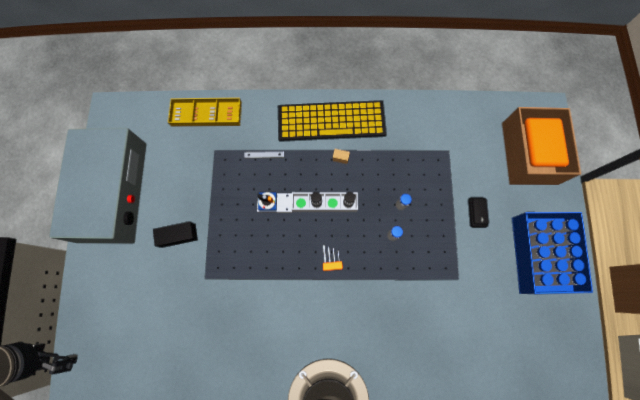

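View pics/b.png

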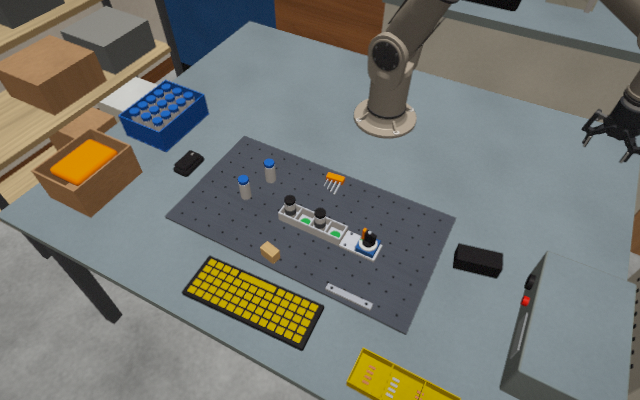

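Top view: the nest runs from (257,201) to (358,201), with its clamp at (267,201). Green discs are at (301,203) and (333,203), black caps at (316,200) and (349,200), and blue caps at (405,200) and (397,232). The scene view agrees: caps at (244,181) and (269,163), clamp at (369,240).

```bash
cat >> h.py <<'E'
def blobs(f,lo,hi,box,amin=8):
    hsv=cv2.cvtColor(f["frame"],cv2.COLOR_BGR2HSV); m=cv2.inRange(hsv,np.array(lo),np.array(hi))
    q=np.zeros_like(m);x0,y0,x1,y1=box;q[y0:y1,x0:x1]=m[y0:y1,x0:x1]
    n,l,s,c=cv2.connectedComponentsWithStats(q)
    return [(c[i],s[i,4],l==i) for i in range(1,n) if s[i,4]>=amin]
def tri(f,a,g,b):
    d1=(rays(f,a)@rot(f).T)[0];d2=(rays(g,b)@rot(g).T)[0];o1=np.array(f["xyz"]);o2=np.array(g["xyz"])
    t=np.linalg.lstsq(np.c_[d1,-d2],o2-o1,rcond=None)[0]
    p,q=o1+t[0]*d1,o2+t[1]*d2
    return (p+q)/2,np.linalg.norm(p-q)
BLUE=((100,120,80),(125,255,255));GREEN=((50,100,80),(80,255,255))
E
python3 - <<'E'
from h import *
import pickle
fs=pickle.load(open('f0.pkl','rb'));t,s=fs['top'],fs['scene']
for nm,c,bt,bs in(("blue",BLUE,(210,150,455,280),(170,140,460,330)),("green",GREEN,(210,150,455,280),(170,140,460,330))):
    B=blobs(t,*c,bt);S=blobs(s,*c,bs)
    print(nm,[(b[0].round(1),b[1]) for b in B],[(b[0].round(1),b[1]) for b in S])
    for b in B:
        print(' top depth',depthpt(t,b[0]).round(4))
        for q in S:
            p,e=tri(t,b[0],s,q[0])
            if e<.015: print('  tri',p.round(4),e.round(4))
    for q in S: print(' scene depth',depthpt(s,q[0]).round(4))
print('plate',depthpt(t,[(380,180),(320,230),(230,250)]).round(4))
cv2.imwrite('pics/c.png',np.hstack([cv2.resize(t['frame'][180:220,245:365],None,fx=5,fy=5,interpolation=3)]))
E
```

```text
blue [(array([260.6, 192.7]), np.int32(10)), (array([274.1, 193.7]), np.int32(19)), (array([405.6, 198.6]), np.int32(113)), (array([273.6, 207.2]), np.int32(19)), (array([259.9, 207.8]), np.int32(16)), (array([396.7, 231.2]), np.int32(115))] [(array([172.8, 142.4]), np.int32(42)), (array([268.5, 162.7]), np.int32(86)), (array([242.8, 179.3]), np.int32(91)), (array([378.3, 241.3]), np.int32(15)), (array([364.9, 251.3]), np.int32(96))]
 top depth [[0.6166 0.2192 0.0109]]
 top depth [[0.6046 0.1707 0.045 ]]
 top depth [[ 0.5794 -0.2265  0.089 ]]
  tri [ 0.5801 -0.2272  0.086 ] 0.0001
 top depth [[0.563  0.1713 0.0407]]
  tri [ 0.5745  0.1822 -0.0169] 0.0052
 top depth [[0.5614 0.2141 0.0386]]
  tri [0.5612 0.2144 0.0392] 0.0009
 top depth [[ 0.4826 -0.1972  0.0833]]
  tri [ 0.4825 -0.1972  0.0858] 0.0012
 scene depth [[ 0.4994 -0.5883  0.0121]]
 scene depth [[ 0.4843 -0.1965  0.0879]]
 scene depth [[ 0.5845 -0.2233  0.0921]]
 scene depth [[0.5598 0.2145 0.0375]]
 scene depth [[0.6098 0.1956 0.0391]]
green [(array([300.5, 202.6]), np.int32(69)), (array([332.1, 202.7]), np.int32(69))] [(array([305.5, 220.5]), np.int32(35)), (array([335.2, 233.5]), np.int32(43))]
 top depth [[0.5849 0.0909 0.0089]]
  tri [0.5824 0.09   0.0199] 0.0003
 top depth [[ 0.5841 -0.0094  0.0118]]
  tri [ 0.5823 -0.0096  0.0201] 0.0006
 scene depth [[ 0.579  -0.0119  0.0149]]
 scene depth [[0.5795 0.0885 0.0154]]
plate [[ 0.6614 -0.1647  0.0048]
 [ 0.497   0.0283  0.0105]
 [ 0.4338  0.3084  0.005 ]]
```

View pics/c.png

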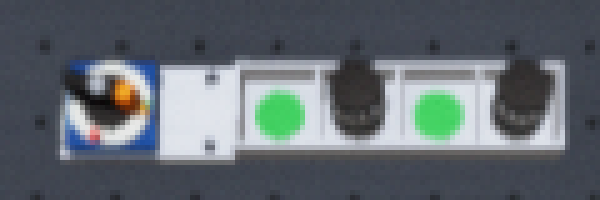

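Call:
send_rows([
  {"dx": 22,"dy": -33,"dz": 6,"rz": -7},
  {"dx": 44,"dy": -66,"dz": 12,"rz": -14},
  {"dx": 66,"dy": -99,"dz": 18,"rz": -21},
  {"dx": 88,"dy": -132,"dz": 24,"rz": -28},
  {"dx": 110,"dy": -165,"dz": 30,"rz": -35},
])

```text
$.deltas[0]: bad value
```

Call:
send_rows([
  {"dx": 28,"dy": -28,"dz": 6,"rz": -7},
  {"dx": 56,"dy": -56,"dz": 12,"rz": -14},
  {"dx": 84,"dy": -84,"dz": 18,"rz": -21},
  {"dx": 112,"dy": -112,"dz": 24,"rz": -28},
  {"dx": 140,"dy": -140,"dz": 28,"rz": -35},
])

```text
$.deltas[0]: bad value
```

Call:
send_rows([
  {"dx": 20,"dy": -36,"rz": -6.8},
  {"dx": 40,"dy": -72,"rz": -6.8},
  {"dx": 60,"dy": -108,"rz": -6.8},
  {"dx": 80,"dy": -144,"rz": -6.8},
  {"dx": 100,"dy": -180,"rz": -6.8},
])

```text
$.deltas[0]: bad value
```

Call:
send_rows([
  {"dx": 20,"dy": -36},
  {"dx": 39,"dy": -72},
  {"dx": 58,"dy": -108},
  {"dx": 78,"dy": -142},
  {"dx": 78,"dy": -142},
])

```text
$.deltas[0]: bad value
```

Call:
send_rows([
  {"dx": 22,"dy": -33,"dz": 6,"rx": 0,"ry": 0,"rz": -7},
  {"dx": 44,"dy": -66,"dz": 12,"rx": 0,"ry": 0,"rz": -14},
  {"dx": 66,"dy": -99,"dz": 18,"rx": 0,"ry": 0,"rz": -21},
  {"dx": 88,"dy": -132,"dz": 24,"rx": 0,"ry": 0,"rz": -28},
  {"dx": 110,"dy": -165,"dz": 30,"rx": 0,"ry": 0,"rz": -35},
])

```text
clock: 0.57
tcp_pos: [0.2658, 0.4901, 0.2723]
orientation: [-1.293, -2.863, 0.001]
contact_force: [0.5, 0.2, -0.2]
grip_width: 0.0852
gripper_force: 0.0
```

All six fields are needed.

Call:
send_rows([
  {"dx": 28,"dy": -28,"dz": 6,"rx": 0,"ry": 0,"rz": -7},
  {"dx": 56,"dy": -56,"dz": 12,"rx": 0,"ry": 0,"rz": -14},
  {"dx": 84,"dy": -84,"dz": 18,"rx": 0,"ry": 0,"rz": -21},
  {"dx": 112,"dy": -112,"dz": 24,"rx": 0,"ry": 0,"rz": -28},
  {"dx": 140,"dy": -140,"dz": 28,"rx": 0,"ry": 0,"rz": -35},
])

```text
clock: 0.98
tcp_pos: [0.4061, 0.3504, 0.3009]
orientation: [-2.094, -2.341, -0.001]
contact_force: [0.1, -0.1, -0.0]
grip_width: 0.0854
gripper_force: 0.0
```

Call:
send_rows([
  {"dx": 20,"dy": -36,"dz": 0,"rx": 0,"ry": 0,"rz": -6.8},
  {"dx": 40,"dy": -72,"dz": 0,"rx": 0,"ry": 0,"rz": -6.8},
  {"dx": 60,"dy": -108,"dz": 0,"rx": 0,"ry": 0,"rz": -6.8},
  {"dx": 80,"dy": -144,"dz": 0,"rx": 0,"ry": 0,"rz": -6.8},
  {"dx": 100,"dy": -180,"dz": 0,"rx": 0,"ry": 0,"rz": -6.8},
])

```text
clock: 1.4
tcp_pos: [0.5055, 0.1701, 0.3003]
orientation: [-2.223, -2.22, -0.0]
contact_force: [0.5, 1.1, -0.2]
grip_width: 0.0854
gripper_force: 0.0
```

Call:
send_rows([
  {"dx": 20,"dy": -36,"dz": 0,"rx": 0,"ry": 0,"rz": 0},
  {"dx": 39,"dy": -72,"dz": 0,"rx": 0,"ry": 0,"rz": 0},
  {"dx": 58,"dy": -108,"dz": 0,"rx": 0,"ry": 0,"rz": 0},
  {"dx": 78,"dy": -142,"dz": 0,"rx": 0,"ry": 0,"rz": 0},
  {"dx": 78,"dy": -142,"dz": 0,"rx": 0,"ry": 0,"rz": 0},
])

```text
clock: 1.82
tcp_pos: [0.5852, 0.0206, 0.3008]
orientation: [2.232, 2.204, -0.002]
contact_force: [-0.3, -1.2, 1.3]
grip_width: 0.0856
gripper_force: 0.0
```

```bash
python3 - <<'E'
from h import *
import pickle
w=r.grab_frame('wrist');pickle.dump(w,open('w1.pkl','wb'));cv2.imwrite('pics/w1.png',w['frame'])
o=r.get_obs();print(o['tcp_pos'],o['orientation'],o['joints'].round(2));print(w['xyz'],rot(w).round(3))
for c in(BLUE,GREEN):
    for b in blobs(w,*c,(0,0,640,400),40): print(b[0].round(1),b[1],depthpt(w,b[0]).round(4))
E
```

```text
[0.58401507 0.02454862 0.30033368] [ 2.23077271e+00  2.20890330e+00 -2.05807745e-03] [-0.63  0.31  0.61  1.74 -0.19  1.15  0.03]
[0.58581914 0.08750764 0.43202147] [[ 1.    -0.014 -0.002]
 [-0.014 -0.964 -0.265]
 [ 0.002  0.265 -0.964]]
[315.6  35.1] 388 [[0.5823 0.1701 0.0447]]
[242.4 336.8] 416 [[ 0.4812 -0.194   0.0906]]
[318.2 109.4] 473 [[0.5838 0.0881 0.0148]]
[319.2 185.5] 406 [[ 0.5835 -0.0117  0.0156]]
```

View pics/w1.png

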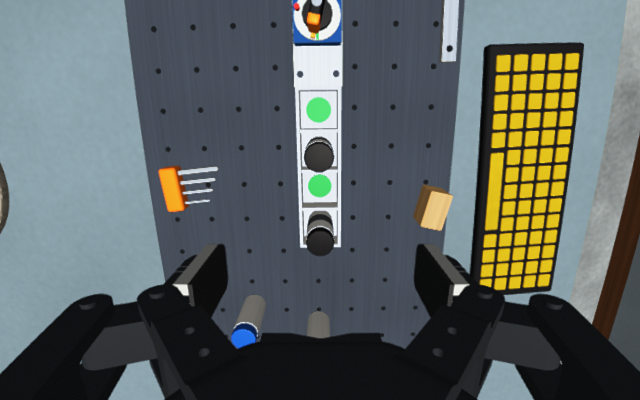

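The wrist view shows the nest square to the world axes, with discs at (318,109) and (319,186). One blank's cap is at (242,337). The wing's orange end, at (314,18), points near -y. Next I approach blank_b.

Call:
send_rows([
  {"dx": -15,"dy": -34,"dz": -12,"rx": 0,"ry": 0,"rz": 0},
  {"dx": -30,"dy": -68,"dz": -24,"rx": 0,"ry": 0,"rz": 0},
  {"dx": -45,"dy": -102,"dz": -40,"rx": 0,"ry": 0,"rz": 0},
  {"dx": -60,"dy": -136,"dz": -55,"rx": 0,"ry": 0,"rz": 0},
  {"dx": -75,"dy": -170,"dz": -70,"rx": 0,"ry": 0,"rz": 0},
])

```text
clock: 2.28
tcp_pos: [0.5071, -0.1398, 0.2296]
orientation: [-2.22, -2.222, -0.001]
contact_force: [0.6, 0.5, 0.2]
grip_width: 0.0852
gripper_force: 0.0
```

Call:
send_rows([
  {"dx": -13,"dy": -29,"dz": -25,"rx": 0,"ry": 0,"rz": 0},
  {"dx": -26,"dy": -57,"dz": -50,"rx": 0,"ry": 0,"rz": 0},
  {"dx": -26,"dy": -57,"dz": -50,"rx": 0,"ry": 0,"rz": 0},
  {"dx": -26,"dy": -57,"dz": -50,"rx": 0,"ry": 0,"rz": 0},
  {"dx": -26,"dy": -57,"dz": -50,"rx": 0,"ry": 0,"rz": 0},
])

```text
clock: 2.7
tcp_pos: [0.4826, -0.1958, 0.1804]
orientation: [-2.221, -2.221, -0.001]
contact_force: [0.3, -0.4, 0.6]
grip_width: 0.0855
gripper_force: 0.0
```

```bash
cat >> h.py <<'E'
def cap(f,box=(0,0,640,400),c=BLUE,ztop=.09):
    """fit of the flat cap top: points of the blob near its highest level, and ray-cast centre"""
    for b in blobs(f,*c,box,150):
        v,u=np.nonzero(b[2]); P=depthpt(f,np.c_[u,v]); z=np.percentile(P[:,2],90)
        k=abs(P[:,2]-z)<.005; (cx,cy),rad=cv2.minEnclosingCircle(np.c_[u,v][k].astype(np.float32))
        print('cap px',b[0].round(0),b[1],'ztop',z.round(4),'on plane',onplane(f,[(cx,cy)],z)[0].round(4),'mean',P[k].mean(0).round(4))
def st():
    o=r.get_obs();y=R.from_rotvec(o['orientation']).as_matrix()[:,1]
    print('tcp',o['tcp_pos'].round(4),'yaw',np.degrees(np.arctan2(y[1],y[0])).round(1),'t',o['clock'],'F',o['contact_force'].round(1),'M',o['moment'].round(2),'w',o['grip_width'].round(4),'gf',o['gripper_force'])
E
python3 - <<'E'
from h import *
w=r.grab_frame('wrist');cv2.imwrite('pics/w2.png',w['frame']);st();cap(w)
E
```

```text
Traceback (most recent call last):
  File "h.py", line 40, in st
    print('tcp',o['tcp_pos'].round(4),'yaw',np.degrees(np.arctan2(y[1],y[0])).round(1),'t',o['clock'],'F',o['contact_force'].round(1),'M',o['moment'].round(2),'w',o['grip_width'].round(4),'gf',o['gripper_force'])
                                                                                                                                                                   ^^^^^^^^^^^^^^^^^^^^^
AttributeError: 'float' object has no attribute 'round'
```

View pics/w2.png

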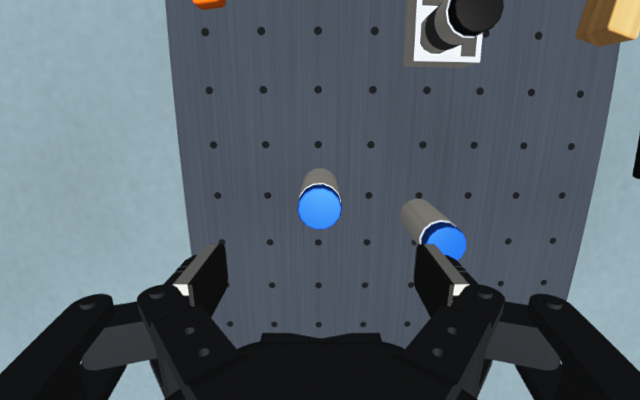

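Blank_b's cap is at (320,207), midway between the fingers; blank_a's is at (446,242), clear of the right finger.

```bash
sed -i "s/o\['grip_width'\].round(4)/round(float(o['grip_width']),4)/" h.py
python3 - <<'E'
from h import *
w=r.grab_frame('wrist');st();cap(w)
E
```

```text
tcp [ 0.4835 -0.1954  0.1809] yaw 0.1 t 2.8 F [-0.   0.1 -0.3] M [-0.02  0.01  0.04] w 0.0854 gf 0.0
cap px [318. 207.] 1535 ztop 0.0906 on plane [ 0.4816 -0.1977  0.0906] mean [ 0.4816 -0.1979  0.0898]
cap px [446. 240.] 1006 ztop 0.0906 on plane [ 0.5781 -0.2258  0.0906] mean [ 0.5803 -0.2244  0.0895]
```

Call:
send_rows([
  {"dx": -1,"dy": -1,"dz": -35,"rx": 0,"ry": 0,"rz": 0},
  {"dx": -1,"dy": -1,"dz": -70,"rx": 0,"ry": 0,"rz": 0},
  {"dx": -1,"dy": -1,"dz": -100,"rx": 0,"ry": 0,"rz": 0},
  {"dx": -1,"dy": -1,"dz": -118,"rx": 0,"ry": 0,"rz": 0},
  {"dx": -1,"dy": -1,"dz": -118,"rx": 0,"ry": 0,"rz": 0},
])

```text
clock: 3.22
tcp_pos: [0.48, -0.1956, 0.0596]
orientation: [-2.216, -2.22, 0.003]
contact_force: [-0.4, 0.4, 0.3]
grip_width: 0.0856
gripper_force: 0.0
```

Call:
send_rows([
  {"dx": 0,"dy": 0,"dz": 0,"rx": 0,"ry": 0,"rz": 0},
  {"dx": 0,"dy": 0,"dz": 0,"rx": 0,"ry": 0,"rz": 0},
  {"dx": 0,"dy": 0,"dz": 0,"rx": 0,"ry": 0,"rz": 0},
  {"dx": 0,"dy": 0,"dz": 0,"rx": 0,"ry": 0,"rz": 0},
  {"dx": 0,"dy": 0,"dz": 0,"rx": 0,"ry": 0,"rz": 0},
], jaw=20, newtons=45)

```text
clock: 3.63
tcp_pos: [0.4821, -0.1982, 0.0638]
orientation: [2.222, 2.219, 0.003]
contact_force: [-1.0, 0.9, 5.4]
grip_width: 0.0329
gripper_force: 44.0
```

Call:
send_rows([
  {"dx": 0,"dy": 0,"dz": 0,"rx": 0,"ry": 0,"rz": 0},
  {"dx": 0,"dy": 0,"dz": 0,"rx": 0,"ry": 0,"rz": 0},
  {"dx": 0,"dy": 0,"dz": 0,"rx": 0,"ry": 0,"rz": 0},
  {"dx": 0,"dy": 0,"dz": 0,"rx": 0,"ry": 0,"rz": 0},
])

```text
clock: 3.97
tcp_pos: [0.4821, -0.1982, 0.0638]
orientation: [2.222, 2.219, 0.003]
contact_force: [-1.7, 0.2, 7.3]
grip_width: 0.0323
gripper_force: 44.0
```

Call:
send_rows([
  {"dx": 0,"dy": 0,"dz": 20,"rx": 0,"ry": 0,"rz": 0},
  {"dx": 0,"dy": 0,"dz": 55,"rx": 0,"ry": 0,"rz": 0},
  {"dx": 0,"dy": 0,"dz": 90,"rx": 0,"ry": 0,"rz": 0},
  {"dx": 12,"dy": 22,"dz": 110,"rx": 0,"ry": 0,"rz": 0},
  {"dx": 30,"dy": 56,"dz": 110,"rx": 0,"ry": 0,"rz": 0},
])

```text
clock: 4.38
tcp_pos: [0.5124, -0.1465, 0.1777]
orientation: [2.227, 2.205, 0.007]
contact_force: [2.3, -0.8, -1.7]
grip_width: 0.0327
gripper_force: 45.1
```

Call:
send_rows([
  {"dx": 18,"dy": 34,"dz": 0,"rx": 0,"ry": 0,"rz": 0},
  {"dx": 36,"dy": 68,"dz": 0,"rx": 0,"ry": 0,"rz": 0},
  {"dx": 54,"dy": 102,"dz": 0,"rx": 0,"ry": 0,"rz": 0},
  {"dx": 71,"dy": 132,"dz": 0,"rx": 0,"ry": 0,"rz": 0},
  {"dx": 71,"dy": 132,"dz": 0,"rx": 0,"ry": 0,"rz": 0},
])

```text
clock: 4.8
tcp_pos: [0.5855, -0.0007, 0.1726]
orientation: [-2.21, -2.232, -0.007]
contact_force: [0.1, 1.7, -1.6]
grip_width: 0.0327
gripper_force: 45.1
```

Call:
send_rows([
  {"dx": 0,"dy": 0,"dz": -10,"rx": 0,"ry": 0,"rz": 0},
  {"dx": 0,"dy": 0,"dz": -30,"rx": 0,"ry": 0,"rz": 0},
  {"dx": 0,"dy": 0,"dz": -50,"rx": 0,"ry": 0,"rz": 0},
  {"dx": 0,"dy": 0,"dz": -50,"rx": 0,"ry": 0,"rz": 0},
  {"dx": 0,"dy": 0,"dz": -50,"rx": 0,"ry": 0,"rz": 0},
])

```text
clock: 5.22
tcp_pos: [0.5805, -0.0116, 0.1216]
orientation: [-2.224, -2.216, 0.004]
contact_force: [0.1, 0.2, -0.2]
grip_width: 0.0323
gripper_force: 45.1
```

```bash
python3 - <<'E'
from h import *
w=r.grab_frame('wrist');st();cap(w);cv2.imwrite('pics/w3.png',w['frame'])
s=r.grab_frame('scene');t=r.grab_frame('top')
for b in blobs(w,*GREEN,(0,0,640,400),40): print(b[0].round(1),b[1],onplane(w,b[0],.0145).round(4))
a=cv2.resize(s['frame'][150:280,240:400],(640,520),interpolation=3);cv2.imwrite('pics/s3.png',a)
E
```

```text
tcp [ 0.5816 -0.0114  0.1226] yaw -0.2 t 5.2667 F [-0.2 -0.3 -0.8] M [-0.04  0.01 -0.05] w 0.0327 gf 45.14613054692745
cap px [321. 287.] 5724 ztop 0.1483 on plane [ 0.5807 -0.0107  0.1483] mean [ 0.5807 -0.0108  0.1474]
[324.9  63.2] 1616 [[0.5838 0.088  0.0145]]
[326.4 192. ] 679 [[ 0.5848 -0.0063  0.0145]]
```

View pics/w3.png

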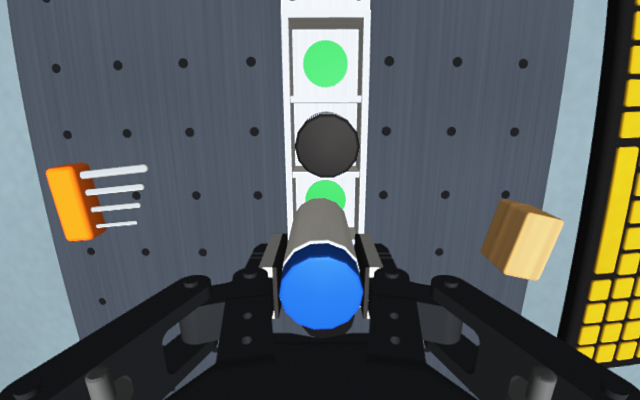

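The held cap at (321,287) sits about 3 mm towards -x of the cell line through the disc at (325,63). The canister hangs upright.

Call:
send_rows([
  {"dx": 3,"dy": -1,"dz": -15,"rx": 0,"ry": 0,"rz": 0},
  {"dx": 3,"dy": -1,"dz": -30,"rx": 0,"ry": 0,"rz": 0},
  {"dx": 3,"dy": -1,"dz": -43,"rx": 0,"ry": 0,"rz": 0},
  {"dx": 3,"dy": -1,"dz": -50,"rx": 0,"ry": 0,"rz": 0},
  {"dx": 3,"dy": -1,"dz": -54,"rx": 0,"ry": 0,"rz": 0},
])

```text
clock: 5.78
tcp_pos: [0.5847, -0.0111, 0.0678]
orientation: [-2.223, -2.219, 0.001]
contact_force: [-5.7, 0.7, 32.2]
grip_width: 0.0324
gripper_force: 49.3
```

Call:
send_rows([
  {"dx": 0,"dy": 0,"dz": -1,"rx": 0,"ry": 0,"rz": 0},
  {"dx": 0,"dy": 0,"dz": -1,"rx": 0,"ry": 0,"rz": 0},
])

```text
clock: 5.95
tcp_pos: [0.5852, -0.0112, 0.068]
orientation: [-2.223, -2.219, -0.001]
contact_force: [0.1, 0.4, -0.7]
grip_width: 0.0328
gripper_force: 45.4
```

Call:
send_rows([
  {"dx": 0,"dy": 0,"dz": 0,"rx": 0,"ry": 0,"rz": 0},
  {"dx": 0,"dy": 0,"dz": 0,"rx": 0,"ry": 0,"rz": 0},
  {"dx": 0,"dy": 0,"dz": 0,"rx": 0,"ry": 0,"rz": 0},
  {"dx": 0,"dy": 0,"dz": 0,"rx": 0,"ry": 0,"rz": 0},
  {"dx": 0,"dy": 0,"dz": 0,"rx": 0,"ry": 0,"rz": 0},
], jaw=85)

```text
clock: 6.37
tcp_pos: [0.5852, -0.011, 0.0674]
orientation: [2.223, 2.22, 0.0]
contact_force: [-0.2, -0.2, -0.6]
grip_width: 0.0851
gripper_force: 0.0
```

Call:
send_rows([
  {"dx": 0,"dy": 0,"dz": 30,"rx": 0,"ry": 0,"rz": 0},
  {"dx": 0,"dy": 0,"dz": 65,"rx": 0,"ry": 0,"rz": 0},
  {"dx": 0,"dy": 0,"dz": 100,"rx": 0,"ry": 0,"rz": 0},
  {"dx": 0,"dy": 0,"dz": 115,"rx": 0,"ry": 0,"rz": 0},
  {"dx": 0,"dy": 0,"dz": 115,"rx": 0,"ry": 0,"rz": 0},
])

```text
clock: 6.78
tcp_pos: [0.5876, -0.0114, 0.1865]
orientation: [2.22, 2.216, 0.009]
contact_force: [0.1, 0.8, -0.4]
grip_width: 0.0847
gripper_force: 0.0
```

```bash
python3 - <<'E'
from h import *
w=r.grab_frame('wrist');st();cap(w)
for b in blobs(w,*GREEN,(0,0,640,400),40): print(b[0].round(1),b[1],onplane(w,b[0],.0145).round(4))
E
```

```text
tcp [ 0.5863 -0.011   0.1842] yaw -0.1 t 6.8333 F [ 0.5  0.4 -0.5] M [ 0.04 -0.03  0.02] w 0.0846 gf 0.0
cap px [316. 203.] 1499 ztop 0.0947 on plane [ 0.5846 -0.0108  0.0947] mean [ 0.5846 -0.0111  0.0938]
[314.7  74.4] 970 [[0.5838 0.088  0.0145]]
```

Call:
send_rows([
  {"dx": -1,"dy": -38,"dz": 0,"rx": 0,"ry": 0,"rz": 0},
  {"dx": -2,"dy": -76,"dz": 0,"rx": 0,"ry": 0,"rz": 0},
  {"dx": -3,"dy": -114,"dz": 0,"rx": 0,"ry": 0,"rz": 0},
  {"dx": -4,"dy": -152,"dz": 0,"rx": 0,"ry": 0,"rz": 0},
  {"dx": -5,"dy": -190,"dz": 0,"rx": 0,"ry": 0,"rz": 0},
])

```text
clock: 7.25
tcp_pos: [0.579, -0.2022, 0.1807]
orientation: [-2.221, -2.219, 0.002]
contact_force: [0.1, -0.1, -1.0]
grip_width: 0.0852
gripper_force: 0.0
```

Call:
send_rows([
  {"dx": 0,"dy": -25,"dz": -10,"rx": 0,"ry": 0,"rz": 0},
  {"dx": 0,"dy": -25,"dz": -20,"rx": 0,"ry": 0,"rz": 0},
  {"dx": 0,"dy": -25,"dz": -20,"rx": 0,"ry": 0,"rz": 0},
  {"dx": 0,"dy": -25,"dz": -20,"rx": 0,"ry": 0,"rz": 0},
])

```text
clock: 7.58
tcp_pos: [0.5792, -0.2247, 0.1605]
orientation: [-2.22, -2.218, 0.002]
contact_force: [-0.3, -0.1, 0.5]
grip_width: 0.0847
gripper_force: 0.0
```

```bash
python3 - <<'E'
from h import *
w=r.grab_frame('wrist');st();cap(w)
E
```

```text
tcp [ 0.5799 -0.2242  0.1612] yaw 0.0 t 7.6333 F [-0.7 -0.3 -0.2] M [ 0.03 -0.03 -0.05] w 0.0849 gf 0.0
cap px [321. 218.] 1831 ztop 0.0906 on plane [ 0.579  -0.228   0.0906] mean [ 0.579  -0.2283  0.0897]
```

Call:
send_rows([
  {"dx": -1,"dy": -2,"dz": -30,"rx": 0,"ry": 0,"rz": 0},
  {"dx": -1,"dy": -2,"dz": -60,"rx": 0,"ry": 0,"rz": 0},
  {"dx": -1,"dy": -2,"dz": -85,"rx": 0,"ry": 0,"rz": 0},
  {"dx": -1,"dy": -2,"dz": -99,"rx": 0,"ry": 0,"rz": 0},
  {"dx": -1,"dy": -2,"dz": -99,"rx": 0,"ry": 0,"rz": 0},
])

```text
clock: 8.05
tcp_pos: [0.5777, -0.2255, 0.0605]
orientation: [-2.217, -2.219, 0.003]
contact_force: [-0.7, -0.4, 0.3]
grip_width: 0.085
gripper_force: 0.0
```

Call:
send_rows([
  {"dx": 0,"dy": 0,"dz": 0,"rx": 0,"ry": 0,"rz": 0},
  {"dx": 0,"dy": 0,"dz": 0,"rx": 0,"ry": 0,"rz": 0},
  {"dx": 0,"dy": 0,"dz": 0,"rx": 0,"ry": 0,"rz": 0},
  {"dx": 0,"dy": 0,"dz": 0,"rx": 0,"ry": 0,"rz": 0},
  {"dx": 0,"dy": 0,"dz": 0,"rx": 0,"ry": 0,"rz": 0},
], jaw=20)

```text
clock: 8.47
tcp_pos: [0.5798, -0.2284, 0.0648]
orientation: [2.222, 2.219, 0.002]
contact_force: [-1.5, 1.2, 4.7]
grip_width: 0.0327
gripper_force: 44.1
```

Call:
send_rows([
  {"dx": 0,"dy": 0,"dz": 0,"rx": 0,"ry": 0,"rz": 0},
  {"dx": 0,"dy": 0,"dz": 0,"rx": 0,"ry": 0,"rz": 0},
  {"dx": 0,"dy": 0,"dz": 0,"rx": 0,"ry": 0,"rz": 0},
])

```text
clock: 8.72
tcp_pos: [0.5798, -0.2284, 0.0648]
orientation: [2.222, 2.219, 0.002]
contact_force: [-1.7, 0.5, 5.4]
grip_width: 0.0327
gripper_force: 44.1
```

Call:
send_rows([
  {"dx": 0,"dy": 0,"dz": 20,"rx": 0,"ry": 0,"rz": 0},
  {"dx": 0,"dy": 0,"dz": 55,"rx": 0,"ry": 0,"rz": 0},
  {"dx": 0,"dy": 0,"dz": 90,"rx": 0,"ry": 0,"rz": 0},
  {"dx": 1,"dy": 22,"dz": 112,"rx": 0,"ry": 0,"rz": 0},
  {"dx": 2,"dy": 60,"dz": 112,"rx": 0,"ry": 0,"rz": 0},
])

```text
clock: 9.13
tcp_pos: [0.5831, -0.1745, 0.1817]
orientation: [2.225, 2.203, 0.006]
contact_force: [1.7, -0.7, -1.7]
grip_width: 0.0323
gripper_force: 45.1
```

Call:
send_rows([
  {"dx": 1,"dy": 38,"dz": 0,"rx": 0,"ry": 0,"rz": 0},
  {"dx": 1,"dy": 76,"dz": 0,"rx": 0,"ry": 0,"rz": 0},
  {"dx": 2,"dy": 114,"dz": 0,"rx": 0,"ry": 0,"rz": 0},
  {"dx": 3,"dy": 152,"dz": 0,"rx": 0,"ry": 0,"rz": 0},
  {"dx": 3,"dy": 190,"dz": 0,"rx": 0,"ry": 0,"rz": 0},
])

```text
clock: 9.55
tcp_pos: [0.5839, 0.0238, 0.1759]
orientation: [2.223, 2.219, 0.002]
contact_force: [1.1, 0.1, -0.9]
grip_width: 0.0329
gripper_force: 45.1
```

Call:
send_rows([
  {"dx": 0,"dy": 34,"dz": 0,"rx": 0,"ry": 0,"rz": 0},
  {"dx": 0,"dy": 67,"dz": 0,"rx": 0,"ry": 0,"rz": 0},
  {"dx": 0,"dy": 67,"dz": -10,"rx": 0,"ry": 0,"rz": 0},
  {"dx": 0,"dy": 67,"dz": -30,"rx": 0,"ry": 0,"rz": 0},
  {"dx": 0,"dy": 67,"dz": -50,"rx": 0,"ry": 0,"rz": 0},
])

```text
clock: 9.97
tcp_pos: [0.5847, 0.09, 0.1256]
orientation: [2.22, 2.221, 0.004]
contact_force: [0.1, -0.5, -2.6]
grip_width: 0.0328
gripper_force: 45.1
```

Call:
send_rows([
  {"dx": 0,"dy": 0,"dz": 0,"rx": 0,"ry": 0,"rz": 0},
  {"dx": 0,"dy": 0,"dz": 0,"rx": 0,"ry": 0,"rz": 0},
])

```text
clock: 10.13
tcp_pos: [0.5834, 0.0885, 0.125]
orientation: [-2.223, -2.219, 0.003]
contact_force: [0.1, 0.4, -1.0]
grip_width: 0.0321
gripper_force: 45.1
```

```bash
python3 - <<'E'
from h import *
w=r.grab_frame('wrist');st();cap(w);cv2.imwrite('pics/w4.png',w['frame'])
E
```

```text
tcp [0.5843 0.0884 0.126 ] yaw -0.1 t 10.1833 F [-0.2 -0.2 -0.9] M [-0.02 -0.05  0.05] w 0.0323 gf 45.11622592806816
cap px [321.  56.] 2078 ztop 0.0428 on plane [0.5838 0.1916 0.0428] mean [0.5841 0.1887 0.0418]
cap px [321. 286.] 5568 ztop 0.1507 on plane [0.5835 0.0895 0.1507] mean [0.5834 0.0891 0.1499]
```

View pics/w4.png

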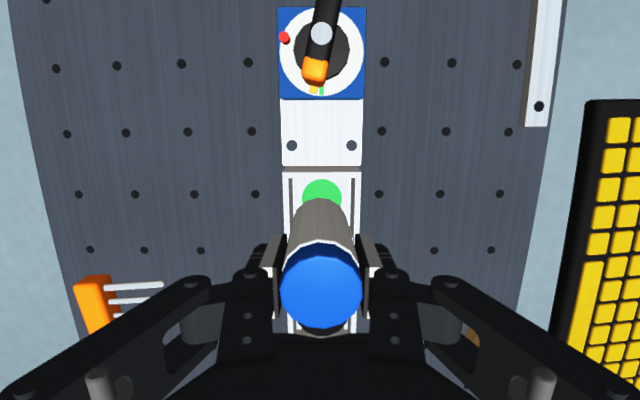

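Blank_a's cap at (321,286) is lined up over the cell, with its green disc at (322,195). The wing's orange end at (315,70) and hub at (321,33) put it roughly 15° clockwise of -y.

Call:
send_rows([
  {"dx": 0,"dy": -1,"dz": -15,"rx": 0,"ry": 0,"rz": 0},
  {"dx": 0,"dy": -1,"dz": -30,"rx": 0,"ry": 0,"rz": 0},
  {"dx": 0,"dy": -1,"dz": -44,"rx": 0,"ry": 0,"rz": 0},
  {"dx": 0,"dy": -1,"dz": -51,"rx": 0,"ry": 0,"rz": 0},
  {"dx": 0,"dy": -1,"dz": -54,"rx": 0,"ry": 0,"rz": 0},
])

```text
clock: 10.6
tcp_pos: [0.5843, 0.0878, 0.0715]
orientation: [2.223, 2.219, 0.0]
contact_force: [-0.2, 0.2, -2.1]
grip_width: 0.0323
gripper_force: 45.1
```

Call:
send_rows([
  {"dx": 0,"dy": 0,"dz": -1,"rx": 0,"ry": 0,"rz": 0},
  {"dx": 0,"dy": 0,"dz": -2,"rx": 0,"ry": 0,"rz": 0},
])

```text
clock: 10.77
tcp_pos: [0.5848, 0.0879, 0.0703]
orientation: [2.223, 2.219, 0.002]
contact_force: [0.9, -0.2, -1.0]
grip_width: 0.0325
gripper_force: 45.1
```

Call:
send_rows([
  {"dx": 0,"dy": 0,"dz": -0.5,"rx": 0,"ry": 0,"rz": 0},
  {"dx": 0,"dy": 0,"dz": -1,"rx": 0,"ry": 0,"rz": 0},
  {"dx": 0,"dy": 0,"dz": -1,"rx": 0,"ry": 0,"rz": 0},
])

```text
clock: 11.02
tcp_pos: [0.5846, 0.0881, 0.0689]
orientation: [2.223, 2.22, 0.002]
contact_force: [-0.6, 0.0, 0.6]
grip_width: 0.0328
gripper_force: 45.3
```

Call:
send_rows([
  {"dx": 0,"dy": 0,"dz": 0,"rx": 0,"ry": 0,"rz": 0},
  {"dx": 0,"dy": 0,"dz": 0,"rx": 0,"ry": 0,"rz": 0},
  {"dx": 0,"dy": 0,"dz": 0,"rx": 0,"ry": 0,"rz": 0},
  {"dx": 0,"dy": 0,"dz": 0,"rx": 0,"ry": 0,"rz": 0},
  {"dx": 0,"dy": 0,"dz": 0,"rx": 0,"ry": 0,"rz": 0},
], jaw=85)

```text
clock: 11.43
tcp_pos: [0.5841, 0.088, 0.0683]
orientation: [-2.223, -2.22, -0.0]
contact_force: [0.0, -0.2, -0.4]
grip_width: 0.085
gripper_force: 0.0
```

Call:
send_rows([
  {"dx": 0,"dy": 0,"dz": 30,"rx": 0,"ry": 0,"rz": 0},
  {"dx": 0,"dy": 0,"dz": 65,"rx": 0,"ry": 0,"rz": 0},
  {"dx": 0,"dy": 0,"dz": 100,"rx": 0,"ry": 0,"rz": 0},
  {"dx": 0,"dy": 0,"dz": 115,"rx": 0,"ry": 0,"rz": 0},
  {"dx": 0,"dy": 0,"dz": 115,"rx": 0,"ry": 0,"rz": 0},
])

```text
clock: 11.85
tcp_pos: [0.5866, 0.088, 0.1875]
orientation: [2.221, 2.217, 0.01]
contact_force: [0.0, -0.2, -0.2]
grip_width: 0.0849
gripper_force: 0.0
```

Call:
send_rows([
  {"dx": 0,"dy": 35,"dz": 0,"rx": 0,"ry": 0,"rz": -5},
  {"dx": 0,"dy": 70,"dz": 0,"rx": 0,"ry": 0,"rz": -10},
  {"dx": 0,"dy": 100,"dz": 0,"rx": 0,"ry": 0,"rz": -15},
  {"dx": 0,"dy": 104,"dz": 0,"rx": 0,"ry": 0,"rz": -15},
  {"dx": 0,"dy": 104,"dz": 0,"rx": 0,"ry": 0,"rz": -15},
])

```text
clock: 12.27
tcp_pos: [0.583, 0.1953, 0.1819]
orientation: [-2.487, -1.917, 0.002]
contact_force: [0.2, -0.9, 0.9]
grip_width: 0.085
gripper_force: 0.0
```

```bash
python3 - <<'E'
from h import *
w=r.grab_frame('wrist');st();cap(w);cv2.imwrite('pics/w5.png',w['frame'])
for b in blobs(w,(5,150,120),(22,255,255),(200,0,440,330),60):
    v,u=np.nonzero(b[2]);P=depthpt(w,np.c_[u,v]);k=P[:,2]>.088
    print('orange',b[0].round(1),b[1],P[k].mean(0).round(4) if k.any() else P[:,2].max())
# wing: all points 88..105 mm high near the dial
f=w;vv,uu=np.mgrid[0:400,0:640];P=depthpt(f,np.c_[uu.ravel(),vv.ravel()])
k=(P[:,2]>.085)&(P[:,2]<.11)&(np.hypot(P[:,0]-.584,P[:,1]-.191)<.035)
Q=P[k].astype(np.float32)
if len(Q): print('wing',len(Q),cv2.minAreaRect(Q[:,:2]*1000),np.percentile(Q[:,2],[50,95]))
t=r.grab_frame('top');cap(t,(240,180,365,220))
E
```

```text
tcp [0.5834 0.1926 0.1822] yaw -14.9 t 12.3167 F [ 0.4 -0.1 -0.1] M [-0.04  0.09  0.06] w 0.0852 gf 0.0
cap px [326. 178.] 820 ztop 0.0427 on plane [0.5838 0.1926 0.0427] mean [0.5894 0.2031 0.0417]
cap px [304. 219.] 169 ztop 0.0428 on plane [0.5629 0.1789 0.0428] mean [0.5605 0.1715 0.0418]
cap px [355. 320.] 1024 ztop 0.0945 on plane [0.5839 0.0905 0.0945] mean [0.5842 0.0925 0.0934]
orange [323.9 231.6] 142 [0.5802 0.1763 0.0965]
wing 923 ((583.8844604492188, 191.0199737548828), (41.70268249511719, 12.330528259277344), 76.87736511230469) [0.09474857 0.09627745]
```

View pics/w5.png

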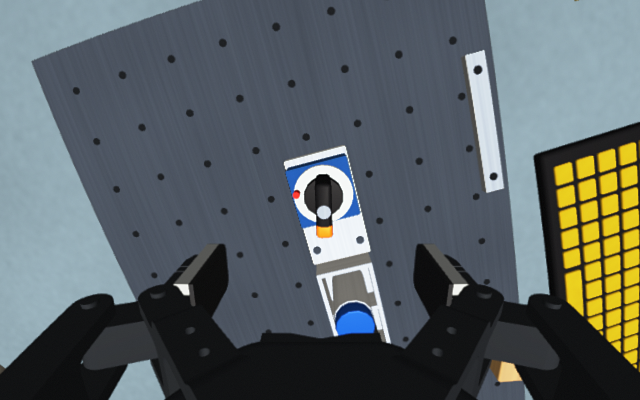

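The wing lies between the fingers: hub at (323,212), orange end at (324,232). It measures about 77° short of the seat, centred at (0.584, 0.191) with its top at 96 mm. Both blanks read a cap height of 94.5 mm, which is floor level.

Call:
send_rows([
  {"dx": 0,"dy": -1,"dz": -30,"rx": 0,"ry": 0,"rz": 2},
  {"dx": 0,"dy": -1,"dz": -60,"rx": 0,"ry": 0,"rz": 2},
  {"dx": 0,"dy": -1,"dz": -90,"rx": 0,"ry": 0,"rz": 2},
  {"dx": 0,"dy": -1,"dz": -108,"rx": 0,"ry": 0,"rz": 2},
  {"dx": 0,"dy": -1,"dz": -108,"rx": 0,"ry": 0,"rz": 2},
])

```text
clock: 12.78
tcp_pos: [0.5813, 0.1878, 0.0714]
orientation: [-2.461, -1.95, 0.012]
contact_force: [-1.4, 0.4, 0.4]
grip_width: 0.0849
gripper_force: 0.0
```

Call:
send_rows([
  {"dx": 0,"dy": 0,"dz": 0,"rx": 0,"ry": 0,"rz": 0},
  {"dx": 0,"dy": 0,"dz": 0,"rx": 0,"ry": 0,"rz": 0},
  {"dx": 0,"dy": 0,"dz": 0,"rx": 0,"ry": 0,"rz": 0},
  {"dx": 0,"dy": 0,"dz": 0,"rx": 0,"ry": 0,"rz": 0},
  {"dx": 0,"dy": 0,"dz": 0,"rx": 0,"ry": 0,"rz": 0},
], jaw=4, newtons=60)

```text
clock: 13.2
tcp_pos: [0.5848, 0.1912, 0.0765]
orientation: [2.46, 1.954, 0.003]
contact_force: [0.4, 0.0, 0.3]
grip_width: 0.0252
gripper_force: 0.0
```

Call:
send_rows([
  {"dx": 0,"dy": 0,"dz": 0,"rx": 0,"ry": 0,"rz": 0},
  {"dx": 0,"dy": 0,"dz": 0,"rx": 0,"ry": 0,"rz": 0},
  {"dx": 0,"dy": 0,"dz": 0,"rx": 0,"ry": 0,"rz": 0},
  {"dx": 0,"dy": 0,"dz": 0,"rx": 0,"ry": 0,"rz": 0},
  {"dx": 0,"dy": 0,"dz": 0,"rx": 0,"ry": 0,"rz": 0},
])

```text
clock: 13.62
tcp_pos: [0.5842, 0.1913, 0.0762]
orientation: [-2.459, -1.954, -0.001]
contact_force: [-2.8, 0.4, 6.3]
grip_width: 0.0112
gripper_force: 58.5
```

```bash
python3 -c "
from h import *
st();print(r.get_obs()['joints'].round(2))"
```

```text
tcp [0.5842 0.1913 0.0762] yaw -13.1 t 13.6167 F [-2.8  0.4  6.3] M [-0.01  0.43 -0.01] w 0.0112 gf 58.45036447048187
[-0.82  0.64  0.56  1.86 -0.48  0.77 -0.23]
```

Call:
send_rows([
  {"dx": 0,"dy": 0,"dz": 0,"rx": 0,"ry": 0,"rz": -6},
  {"dx": 0,"dy": 0,"dz": 0,"rx": 0,"ry": 0,"rz": -12},
  {"dx": 0,"dy": 0,"dz": 0,"rx": 0,"ry": 0,"rz": -18},
  {"dx": 0,"dy": 0,"dz": 0,"rx": 0,"ry": 0,"rz": -24},
  {"dx": 0,"dy": 0,"dz": 0,"rx": 0,"ry": 0,"rz": -30},
])

```text
clock: 14.03
tcp_pos: [0.5846, 0.1911, 0.0762]
orientation: [-2.885, -1.244, -0.002]
contact_force: [0.1, -1.3, 3.5]
grip_width: 0.011
gripper_force: 59.2
```

Call:
send_rows([
  {"dx": 0,"dy": 0,"dz": 0,"rx": 0,"ry": 0,"rz": -6},
  {"dx": 0,"dy": 0,"dz": 0,"rx": 0,"ry": 0,"rz": -12},
  {"dx": 0,"dy": 0,"dz": 0,"rx": 0,"ry": 0,"rz": -18},
  {"dx": 0,"dy": 0,"dz": 0,"rx": 0,"ry": 0,"rz": -24},
  {"dx": 0,"dy": 0,"dz": 0,"rx": 0,"ry": 0,"rz": -30},
])

```text
clock: 14.45
tcp_pos: [0.5848, 0.1906, 0.0762]
orientation: [3.108, 0.454, 0.003]
contact_force: [0.4, -1.9, 2.6]
grip_width: 0.0112
gripper_force: 59.1
```

Call:
send_rows([
  {"dx": 0,"dy": 0,"dz": 0,"rx": 0,"ry": 0,"rz": -3},
  {"dx": 0,"dy": 0,"dz": 0,"rx": 0,"ry": 0,"rz": -6},
  {"dx": 0,"dy": 0,"dz": 0,"rx": 0,"ry": 0,"rz": -9},
  {"dx": 0,"dy": 0,"dz": 0,"rx": 0,"ry": 0,"rz": -12},
  {"dx": 0,"dy": 0,"dz": 0,"rx": 0,"ry": 0,"rz": -12},
])

```text
clock: 14.87
tcp_pos: [0.5849, 0.1905, 0.0762]
orientation: [3.138, 0.131, 0.003]
contact_force: [-0.3, -1.4, 5.0]
grip_width: 0.0111
gripper_force: 59.4
```

```bash
python3 -c "
from h import *
st();print(r.get_obs()['joints'].round(2))"
```

```text
tcp [0.5849 0.1905 0.0762] yaw -85.2 t 14.8667 F [-0.3 -1.4  5. ] M [-0.39  0.08 -0.06] w 0.0111 gf 59.44758474826813
[-1.02  0.77  0.88  1.87 -0.77  0.88 -1.24]
```

Call:
send_rows([
  {"dx": 0,"dy": 0,"dz": 0,"rx": 0,"ry": 0,"rz": -2},
  {"dx": 0,"dy": 0,"dz": 0,"rx": 0,"ry": 0,"rz": -4},
  {"dx": 0,"dy": 0,"dz": 0,"rx": 0,"ry": 0,"rz": -5},
  {"dx": 0,"dy": 0,"dz": 0,"rx": 0,"ry": 0,"rz": -5},
])

```text
clock: 15.2
tcp_pos: [0.5849, 0.1904, 0.0763]
orientation: [3.141, -0.003, 0.003]
contact_force: [0.1, -2.2, 5.1]
grip_width: 0.0111
gripper_force: 59.4
```

```bash
python3 -c "
from h import *
st()"
```

```text
tcp [0.5849 0.1904 0.0763] yaw -90.1 t 15.2 F [ 0.1 -2.2  5.1] M [-0.47  0.11  0.01] w 0.0111 gf 59.445093870162964
```

Call:
send_rows([
  {"dx": 0,"dy": 0,"dz": 0,"rx": 0,"ry": 0,"rz": -1},
  {"dx": 0,"dy": 0,"dz": 0,"rx": 0,"ry": 0,"rz": -2},
  {"dx": 0,"dy": 0,"dz": 0,"rx": 0,"ry": 0,"rz": -2},
])

```text
clock: 15.45
tcp_pos: [0.5849, 0.1904, 0.0763]
orientation: [3.14, -0.054, 0.003]
contact_force: [-0.4, -2.8, 5.8]
grip_width: 0.0111
gripper_force: 63.4
```

```bash
python3 -c "
from h import *
st()"
```

```text
tcp [0.5849 0.1904 0.0763] yaw -92.0 t 15.45 F [-0.4 -2.8  5.8] M [-0.67  0.07  1.1 ] w 0.0111 gf 63.38246941566467
```

The moment rises to 1.1 N m at yaw -92°, so the screw is seated. Now I back it off a quarter turn.

Call:
send_rows([
  {"dx": 0,"dy": 0,"dz": 0,"rx": 0,"ry": 0,"rz": 5},
  {"dx": 0,"dy": 0,"dz": 0,"rx": 0,"ry": 0,"rz": 11},
  {"dx": 0,"dy": 0,"dz": 0,"rx": 0,"ry": 0,"rz": 17},
  {"dx": 0,"dy": 0,"dz": 0,"rx": 0,"ry": 0,"rz": 23},
  {"dx": 0,"dy": 0,"dz": 0,"rx": 0,"ry": 0,"rz": 29},
])

```text
clock: 15.87
tcp_pos: [0.5848, 0.1908, 0.0762]
orientation: [3.053, 0.739, 0.003]
contact_force: [-0.6, -1.7, 4.6]
grip_width: 0.011
gripper_force: 59.4
```

Call:
send_rows([
  {"dx": 0,"dy": 0,"dz": 0,"rx": 0,"ry": 0,"rz": 6},
  {"dx": 0,"dy": 0,"dz": 0,"rx": 0,"ry": 0,"rz": 12},
  {"dx": 0,"dy": 0,"dz": 0,"rx": 0,"ry": 0,"rz": 18},
  {"dx": 0,"dy": 0,"dz": 0,"rx": 0,"ry": 0,"rz": 24},
  {"dx": 0,"dy": 0,"dz": 0,"rx": 0,"ry": 0,"rz": 30},
])

```text
clock: 16.28
tcp_pos: [0.5845, 0.1912, 0.0762]
orientation: [-2.758, -1.504, -0.002]
contact_force: [-1.1, -1.3, 5.7]
grip_width: 0.0112
gripper_force: 59.5
```

Call:
send_rows([
  {"dx": 0,"dy": 0,"dz": 0,"rx": 0,"ry": 0,"rz": 6},
  {"dx": 0,"dy": 0,"dz": 0,"rx": 0,"ry": 0,"rz": 12},
  {"dx": 0,"dy": 0,"dz": 0,"rx": 0,"ry": 0,"rz": 18},
  {"dx": 0,"dy": 0,"dz": 0,"rx": 0,"ry": 0,"rz": 24},
  {"dx": 0,"dy": 0,"dz": 0,"rx": 0,"ry": 0,"rz": 29},
])

```text
clock: 16.7
tcp_pos: [0.584, 0.1914, 0.0762]
orientation: [-2.293, -2.146, -0.001]
contact_force: [-2.8, -0.3, 7.2]
grip_width: 0.0112
gripper_force: 59.7
```

Call:
send_rows([
  {"dx": 0,"dy": 0,"dz": 0,"rx": 0,"ry": 0,"rz": 2},
  {"dx": 0,"dy": 0,"dz": 0,"rx": 0,"ry": 0,"rz": 4},
  {"dx": 0,"dy": 0,"dz": 0,"rx": 0,"ry": 0,"rz": 4},
  {"dx": 0,"dy": 0,"dz": 0,"rx": 0,"ry": 0,"rz": 4},
])

```text
clock: 17.03
tcp_pos: [0.584, 0.1914, 0.0762]
orientation: [-2.222, -2.22, -0.001]
contact_force: [-2.3, -0.9, 7.6]
grip_width: 0.0112
gripper_force: 59.8
```

```bash
python3 - <<'E'
from h import *
st();w=r.grab_frame('wrist');cv2.imwrite('pics/w6.png',w['frame'])
vv,uu=np.mgrid[0:400,0:640];P=depthpt(w,np.c_[uu.ravel(),vv.ravel()])
k=(P[:,2]>.093)&(P[:,2]<.1)&(abs(P[:,0]-.584)<.01)&(abs(P[:,1]-.191)<.035)&(w['z_map'].ravel()>0)
Q=P[k].astype(np.float32);print(len(Q),cv2.minAreaRect(Q[:,:2]*1000))
cap(w)
E
```

```text
tcp [0.584  0.1914 0.0762] yaw -0.0 t 17.0333 F [-2.3 -0.9  7.6] M [-0.12  0.59  0.05] w 0.0112 gf 59.782540798187256
2709 ((582.3311157226562, 191.09132385253906), (42.415618896484375, 19.772144317626953), 81.88362884521484)
cap px [322. 197.] 2035 ztop 0.0425 on plane [0.5838 0.1983 0.0425] mean [0.5852 0.2114 0.0415]
```

View pics/w6.png

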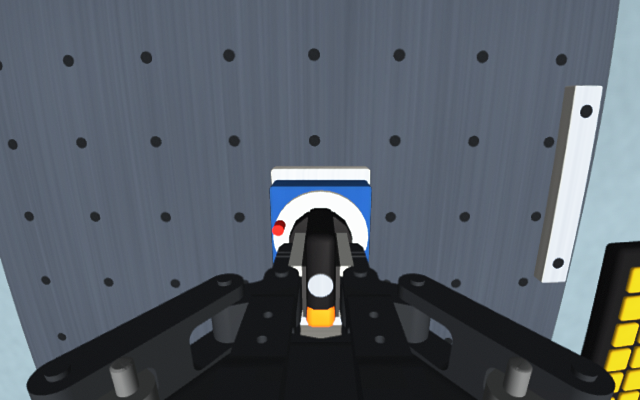

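The wing runs straight down the picture, hub (321,286) to orange end (321,317), squarely between the pads and pointing along -y. I'll take one last look at the nest.

```bash
python3 - <<'E'
from h import *
s=r.grab_frame('scene');cv2.imwrite('pics/s7.png',cv2.resize(s['frame'][130:280,220:420],(800,600),interpolation=3))
E
```

```text
(no output)
```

View pics/s7.png

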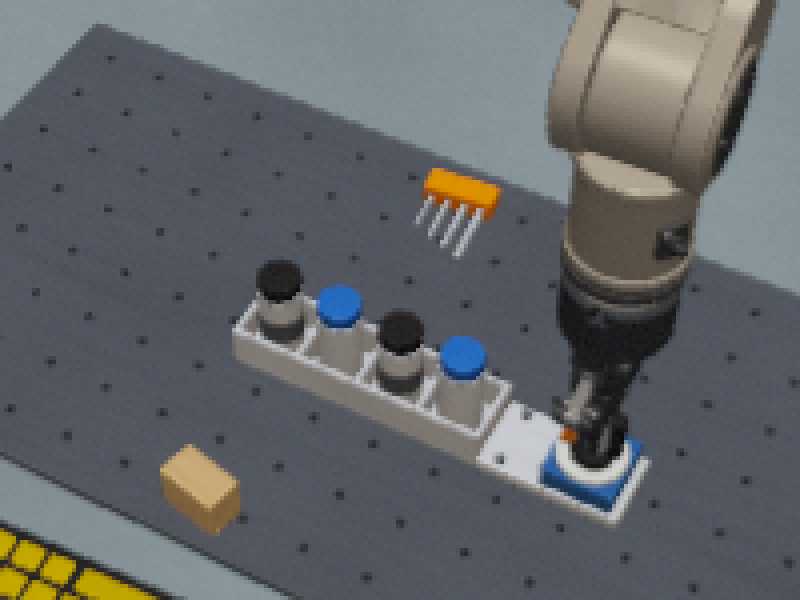

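Both blue-capped blanks, at (340,305) and (463,357), stand upright between the black-capped canisters. The gripper is still on the wing at (590,440).

```bash
python3 -c "
from bench import r
print(r.hand_in())"
```

```text
the job is handed in; nothing more can be done
None
```

Job handed in at about 17 s of the 64 s: both blanks stand upright in the green-disc cells, and the screw was seated, backed off a quarter turn and is still gripped by its wing; no verdict was returned.

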